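Clamp the cut-cornered specimen in the handwheel vise

ROBOT

A 6-joint arm with a two-finger parallel gripper is mounted at the origin on a cart in front of the work surface, level with it; the furniture and walls round the work are solid. World frame = base frame: x ahead of the robot, y to its left, z up, the work surface at z = 0. Lengths are in mm, angles in rad, forces in N, time in s.
With the tool pointing down it reaches from about 325 to 875 mm from the base axis. Payload 4.4 kg.
Tool frame: the origin (TCP) lies midway between the tips of the shut fingers; the grasp point (between the pads) lies 19 mm behind it (pinch_z is the x of the grasp point in the tool frame, in mm); x points along the fingers, y is the direction in which the jaws open and shut, and the axes are right-handed (so a half turn about x gives the same grasp; the last joint's range is limited). The gripper opens to 85 mm and grips with 20 to 120 N. Pads are 22 mm wide; open, the fingers measure 114 mm over their backs; the gripper's body (76 mm by 85 mm) begins 54 mm behind the grasp point. The pads swing forward as they close: fully open they stand 13 mm farther back than shut.
Start: joints at [-1.419, 0.207, 1.542, -0, 1.393, -0.15], TCP at [171.449, -548.847, 231.282] pointing down, gripper open.
Joint ranges: [-2.73, 2.73], [-0.86, 2.22], [0.23, 2.46], [-1.11, 4.25], [0.08, 2.63], [-2.82, 2.82]. Speed limits (rad/s): [2.79, 2.79, 3.14, 3.14, 3.14, 3.14].

INTERFACE

Orientations are given as a unit quaternion [w, x, y, z].
In Python, from station import * gives the robot as it stands.
- The arm moves only by the tool apply_moves, never from a script. Its argument "rows" is a list that holds one entry, the list of rows, each a list of 5 numbers: the opening, from 0 (shut) to 1 (fully open), then the shift along the tool's x, y, z in m, then the turn about the tool's x in degrees. In form: [[[fingers, tx, ty, tz, turn], ...]]. A call has 1 to 12 rows; each row shifts and turns the commanded pose from where the row before left it, along the tool's axes as they then stand; what a row does not reach is not made up. A row lasts 1/8 s, in which the tool goes at most 62.5 mm and 10.7 degrees, less where a joint would pass 70% of its speed; a pose out of reach is approached as far as the arm can. A call is refused whole if a number of a shift passes 0.0625 or a number of a turn 10.7, either way. A call with a gripper value outside its range is refused whole. The fingers move at their own pace and stop on an object; "newtons" is the grip in N (left out, the last holds). Time passes only in rows, so rows that do not move let the fingers close. It gives the time, the measured TCP pose, the force and the opening at its end, in the units of the state.
- get_obs(): the state, without advancing time (a new reading comes with each control period).
- grab_frame(name): name is "scene" or "top"; returns a dict with "img" (420x560x3 uint8, red, green, blue), "depth" (420x560 float32, mm along the optical axis (not along the pixel's ray), 0 where there is no reading), "fx", "fy", "cx", "cy" (pixels), "D" ([k1, k2, p1, p2, k3] as OpenCV has them; the pictures are not rectified), "rvec" (rotation vector, rad) and "tvec" (3), from world to camera coordinates, as OpenCV has them. Camera axes: x right, y down, z forward; pixel columns grow to the right and rows downward; lengths in mm; the calibration is good to about 2 mm. A picture is of the moment at which its call begins.
- close_job(): hands the job in, once; it reports no verdict.
The state is a dict: "time_s": time; "joints": joint angles; "joint_vel": joint speeds; "joint_efforts": joint torques, N m; "eef_pos": TCP position; "tcp_rot": TCP orientation; "contact_force": force on the tool from outside, world axes, zero at the start; "wrist_torque": the same for the moment, N m; "grip_width": finger opening in mm.
Only numpy, scipy, OpenCV 4.12 (cv2) and the standard library are available. Lean on these libraries where they do the work, as an engineer would, in place of code of your own. Each camera call takes 0.05 s, during which the arm holds its last target. There are 200 camera calls.

TASK

Three reddish-brown specimens lie together on the worktop just to the right of the little vise: find the odd one among them, whose corners are cut off, and lay it flat on the vise bed, lengthwise between the jaws. Then crank the handwheel clockwise until the sprung pad of the moving jaw touches it, and a sixth of a turn more, so that the pad is pressed about half way back and holds the specimen; never press the pad right home. Leave the two plain blocks and the spanner where they are.

Things in the scene. Friction and masses are not known exactly. Their poses are not given: they have to be found in the camera images.
- vise: Small bench vise, fixed, base 90 x 310 mm. Origin under the centre of the base, on the worktop; the jaws act along its y axis, z up. Bed: 60 mm wide, top 25 mm above the worktop, at y = -0.150 to +0.065. Fixed jaw face at y = -0.110; jaws 46 to 60 mm wide, tops 55 to 57 mm above the worktop. Gearbox under the handwheel at y = +0.085, top 60 mm
- bed_middle (a point): point on the bed top 44.5 mm from the fixed jaw face, in the middle of the bed's width; its axes are the vise's. The open gap at the start is 86 to 93 mm
- pad_face (a point): centre of the working face of the sprung pad on the moving jaw (steel plate 46 x 26 mm, standing upright 2.5 mm over the bed), 15.5 mm above the bed. The pad meets the specimen travelling along the vise's -y
- pad (a joint): how far the sprung pad is pressed back into the moving jaw, m: 0 free, 0.012 right home; spring 1.5 N/mm with 2 N preload. Half way is 0.006
- wheel_centre (a point): point on the vertical axis of the handwheel, at the height of the rim's top, 104 mm above the worktop. The wheel is a black dished cup without spokes: upstanding rim of outer radius 51 mm, 9 mm thick, its hollow 29 mm deep inside (web at 75 mm above the worktop, a flat hub of radius 12 mm rises 8 mm from it); underside 67 mm above the worktop. Pinch the rim from above, one finger inside
- handwheel (a joint): angle of the handwheel, rad; grows clockwise seen from above, which closes the jaw 6 mm per radian; 0 fully open. Stiff enough to stay where it is left (0.14 N m)
- cut_piece: the odd specimen: dark red-brown slab 48 x 72 x 21 mm (x, y, z) whose corners are cut off at both ends, 0.16 kg; origin at the centre of its underside. One of the three lying together within about 0.5 m to the right of the vise (a similar lump at the far right of the bench, beside a red meter, belongs to the room)
- plain_block_1: plain rectangular rusty block 58 x 84 x 17 mm, 0.55 kg, origin at the centre of its underside; leave it
- plain_block_2: a second block like it; leave it
- spanner: steel spanner lying on the worktop, 31 x 152 x 6 mm, origin in its middle; leave it
Not all that is in view belongs to the job. Leave any blue or purple look-alike of the cut_piece alone.

How it is judged (in metres and radians):
On the way:
1. the cut-cornered specimen lies flat on the vise bed between the jaws, let go, pad still free (z of cut_piece in the frame of vise between 0.022 and 0.029 m and y of cut_piece in the frame of bed_middle between -0.014 and 0.016 m and angle between cut_piece's own z axis and vertical below 0.08 rad and contact force between the fingers and cut_piece below 0.1 N and value of joint pad below 0.003 m and x of cut_piece in the frame of vise between -0.02 and 0.02 m), for 0.2 s.
At the end, for the whole second after the job is handed in: the cut-cornered specimen lies flat on the bed, lengthwise between the jaws (within 0.15 rad, and within 14 mm of the middle of the bed's width), held by the sprung pad with over 4 N, the pad pressed back 3.5 to 8.5 mm of its 12 mm; wheel and specimen at rest (value of joint pad between 0.0035 and 0.0085 m and contact force between pad and cut_piece above 4 N and z of cut_piece in the frame of vise between 0.022 and 0.029 m and x of cut_piece in the frame of vise between -0.014 and 0.014 m and angle between the y axis of cut_piece and the y axis of vise, either way round below 0.15 rad and angle between cut_piece's own z axis and vertical below 0.08 rad and velocity of joint handwheel between -0.05 and 0.05 rad/s and linear speed of cut_piece below 0.01 m/s); the robot touches nothing.
It fails at once if the pad is pressed right home (over 11 mm) (value of joint pad above 0.011 m).
It fails at once if a plain block is shifted by more than 20 mm (distance of any of plain_block_1, plain_block_2 from where it was at the start of the episode above 0.02 m).
It fails at once if the spanner is shifted by more than 20 mm (distance of spanner from where it was at the start of the episode above 0.02 m).
It also fails if it takes over 72 s, if anything falls off the work surface, if the arm or the gripper's body presses on something with over 40 N, if the wrist force passes 120 N, or if a joint passes its speed limit or range.

## Working session

There is one attempt and no reset: what is moved stays moved. The work goes in short steps, Python scripts to look and compute and a tool call to move; the robot and the scene stay as the last step left them, time stands still between calls to the robot, and variables do not carry over. Pictures are saved under pics/ and viewed, on a budget of 10 in all, crops included, one or two more only if the job needs it, and the job is handed in when it is done.

Besides the shell and the picture viewer there is one more tool, called after "Request:" as a command line: name --argument value ..., lists and objects as JSON in quotes. apply_moves: Moves the arm, as the interface text tells. Its arguments: {"type":"object","properties":{"rows":{"type":"array","items":{"type":"array","items":{"type":"array","items":{"type":"number"}}}},"newtons":{"type":"number"}},"required":["rows"]}

```bash
mkdir -p pics; cat > h.py <<'E'
from station import *
import numpy as np, cv2, json
def grab(n):
    f=grab_frame(n); np.savez(f'{n}.npz',**{k:np.array(v) for k,v in f.items()}); return f
def load(n): return dict(np.load(f'{n}.npz'))
def save(f,name,crop=None,s=1):
    im=f['img'][:,:,::-1]
    if crop: u0,v0,u1,v1=crop; im=im[v0:v1,u0:u1]
    cv2.imwrite(f'pics/{name}.png',cv2.resize(np.ascontiguousarray(im),None,fx=s,fy=s,interpolation=cv2.INTER_CUBIC))
def cam(f):
    K=np.array([[f['fx'],0,f['cx']],[0,f['fy'],f['cy']],[0,0,1]],float);R=cv2.Rodrigues(np.array(f['rvec'],float))[0]
    return K,np.array(f['D'],float),R,np.array(f['tvec'],float).ravel()
def onz(f,px,z):
    "pixels -> world points on plane z"
    K,D,R,t=cam(f); p=cv2.undistortPoints(np.array(px,float).reshape(-1,1,2),K,D).reshape(-1,2)
    d=np.c_[p,np.ones(len(p))]@R; c=-R.T@t
    return c+d*((z-c[2])/d[:,2])[:,None]
def cloud(f):
    h,w=f['depth'].shape; K,D,R,t=cam(f)
    u,v=np.meshgrid(np.arange(w),np.arange(h))
    p=cv2.undistortPoints(np.stack([u,v],-1).reshape(-1,1,2).astype(float),K,D).reshape(-1,2)
    z=f['depth'].reshape(-1,1).astype(float); P=(np.c_[p,np.ones(len(p))]*z-t)@R
    P[z[:,0]==0]=np.nan
    return P.reshape(h,w,3)
def proj(f,P):
    K,D,R,t=cam(f); return cv2.projectPoints(np.array(P,float).reshape(-1,1,3),cv2.Rodrigues(R)[0],t,K,D)[0].reshape(-1,2)
E
python3 - <<'E'
from h import *
o=get_obs(); print(o['eef_pos'],o['tcp_rot'],o['grip_width'],o['time_s'], [k for k in globals() if 'pinch' in k])
for n in('top','scene'):
    f=grab(n); save(f,n+'0',s=1.4); K,D,R,t=cam(f); print(n,-R.T@t,R[2])
E
```

```text
[ 171.33268079 -548.07436529  230.10825953] [ 0.10581981  0.69901971  0.10745438 -0.69901872] 85.59582249344538 0.0 ['pinch_z']
top [ 311.9052094   -62.91506531 1310.79064347] [ 0.1977226  -0.00771169 -0.98022768]
scene [  6.92843519 431.9069936  741.12686597] [ 0.56112214 -0.51401537 -0.64879129]
```

View pics/top0.png

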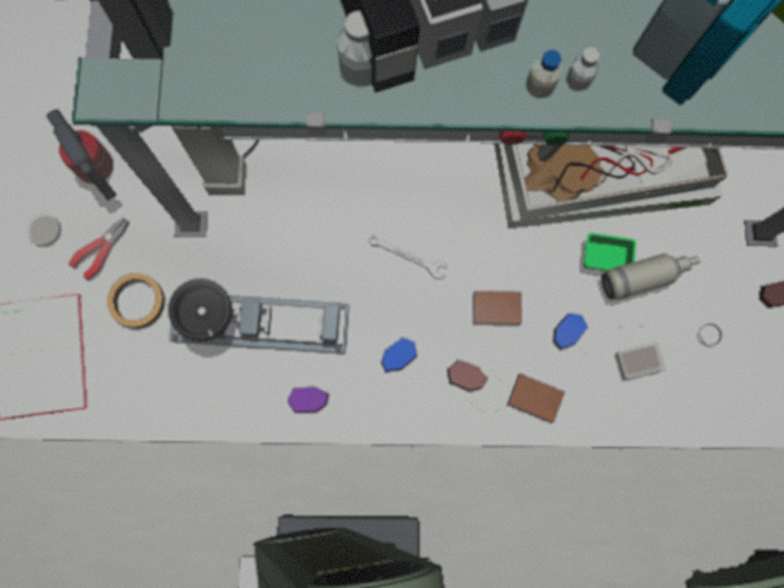

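View pics/scene0.png

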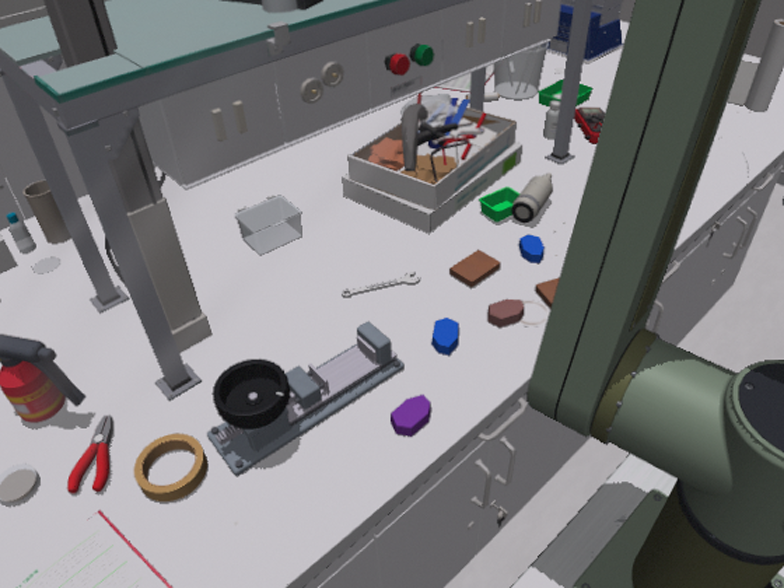

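Top view (784x588): the cut piece is at (467,376), with plain blocks at (497,308) and (536,397). The wheel is at (201,310), the vise's fixed jaw at (331,323) and its moving jaw at (253,320). The blue and purple ones are decoys. Next I measure.

```bash
python3 - <<'E'
from h import *
f=load('top'); P=cloud(f)
def reg(u0,v0,u1,v1): return slice(int(v0/1.4),int(v1/1.4)),slice(int(u0/1.4),int(u1/1.4))
# cut piece
for nm,b in(('cut',(440,352,495,398)),('b1',(465,280,530,335)),('b2',(500,365,575,430))):
    s=reg(*b); im=f['img'][s].astype(int); m=(im[...,0]>im[...,2]+18)
    v,u=np.nonzero(m); px=np.c_[u+s[1].start,v+s[0].start]
    w=onz(f,px,19); r=cv2.minAreaRect(w[:,:2].astype(np.float32)); zz=P[s][m][:,2]
    c=w[:,:2]-w[:,:2].mean(0); e,V=np.linalg.eigh(c.T@c/len(c)); print(nm,len(u),w.mean(0),r,'pca',np.degrees(np.arctan2(V[1,1],V[0,1])),np.sqrt(12*e),np.nanmedian(zz))
# wheel
s=reg(150,265,250,360); Q=P[s].reshape(-1,3); q=Q[(Q[:,2]>96)&(Q[:,2]<115)]
c,rad=cv2.minEnclosingCircle(q[:,:2].astype(np.float32)); print('wheel',len(q),c,rad,np.median(q[:,2]))
# jaws
s=reg(235,285,360,360); Q=P[s].reshape(-1,3); q=Q[(Q[:,2]>47)&(Q[:,2]<66)]
q=q[np.argsort(q[:,1])]
for a in np.split(q,np.nonzero(np.diff(q[:,1])>15)[0]+1):
    if len(a)>15: print('jaw',len(a),a.mean(0),cv2.minAreaRect(a[:,:2].astype(np.float32)))
# base edge in scene: whole vise pts z 5..
s=reg(160,270,360,360); Q=P[s].reshape(-1,3); q=Q[(Q[:,2]>6)&(Q[:,2]<40)]; print('base',cv2.minAreaRect(q[:,:2].astype(np.float32)))
g=load('scene');G=cloud(g).reshape(-1,3);
k=(G[:,2]>150)&(G[:,0]>300)&(G[:,0]<900)&(G[:,1]>-500)&(G[:,1]<500)
print('high',np.nanpercentile(G[k],[1,5,50,95],axis=0))
K=P[reg(80,60,780,150)].reshape(-1,3); K=K[K[:,2]>200]; print('shelf',np.percentile(K,[1,5,50,95],axis=0))
save(f,'vise',(110,180,260,270),5)
E
```

```text
cut 382 [ 454.79555509 -220.20957396   19.        ] ((454.4301452636719, -220.9860076904297), (64.72897338867188, 40.47353744506836), 66.68074798583984) pca 69.4921785345895 [37.1348743  57.63137098] 20.86340920826651
b1 770 [ 575.66028817 -275.47762085   19.        ] ((575.918212890625, -275.8927001953125), (55.046730041503906, 82.19501495361328), 0.8741976618766785) pca 90.77136896853915 [57.17879623 82.35586698] 16.63257376165769
b2 840 [ 418.1309858  -338.92459933   19.        ] ((418.2529602050781, -338.9441223144531), (83.77762603759766, 58.01451873779297), 68.3895492553711) pca 68.40466263500392 [57.88294207 83.48358059] 16.981853804191505
wheel 553 (547.6621704101562, 227.33795166015625) 52.247535705566406 103.28818993760487
jaw 253 [534.53130772  16.57409466  60.92491025] ((535.8970336914062, 17.08169174194336), (30.87499237060547, 59.802486419677734), 86.82986450195312)
jaw 390 [542.48341944 148.31859683  55.88060805] ((542.9637451171875, 147.7091064453125), (57.480133056640625, 57.44514083862305), 86.33031463623047)
base ((559.5148315429688, 144.51235961914062), (160.83172607421875, 348.52911376953125), 1.1331496238708496)
high [[ 686.21396984 -465.20424978  164.69013295]
 [ 699.93487039 -375.31791721  232.86419501]
 [ 759.49840389   98.5274831   410.56060267]
 [ 840.39035453  284.77765963  504.98729094]]
shelf [[ 686.51529336 -565.94932372  250.57037843]
 [ 688.45802908 -506.38946224  307.93562846]
 [ 731.16167858 -135.20865751  500.810308  ]
 [ 769.71485627  251.03690165  541.18133959]]
```

View pics/vise.png

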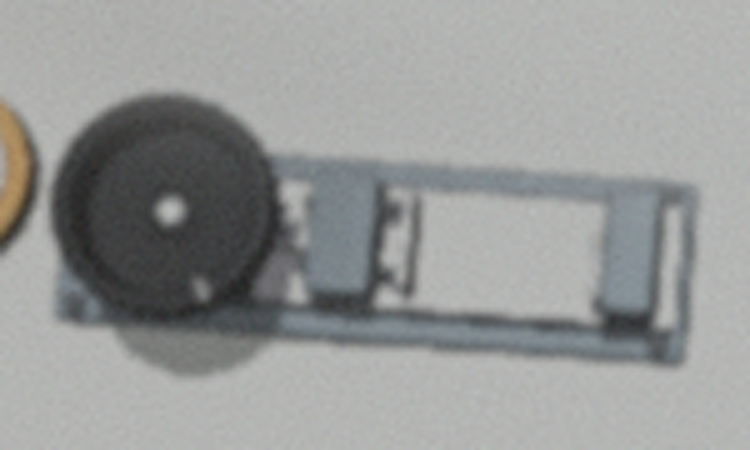

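```bash
cat >> h.py <<'E'
from scipy.spatial.transform import Rotation as Rn
def tool():
    o=get_obs(); w,x,y,z=o['tcp_rot']; R=Rn.from_quat([x,y,z,w]).as_matrix()
    return np.array(o['eef_pos']),R,np.degrees(np.arctan2(R[1,1],R[0,1])),o
def plan(target,yaw=None,step=45,dstep=9,frm=None,n=0):
    "rows for straight move of a down-pointing tool to target with tool-y heading yaw (deg, mod 180)"
    p,R,y0,o=tool()
    if frm is not None: p,y0=np.array(frm[0]),frm[1]
    d=np.array(target,float)-p
    dy=0 if yaw is None else (yaw-y0+90)%180-90
    n=max(n,int(np.ceil(max(np.linalg.norm(d)/step,abs(dy)/dstep))))
    for i in range(n):
        a=np.radians(y0+dy*i/n); Y=np.array([np.cos(a),np.sin(a),0]);X=np.array([0,0,-1.]);Z=np.cross(X,Y)
        s=d/n; print([round(s@X/1000,4),round(s@Y/1000,4),round(s@Z/1000,4),round(-dy/n,1)])
    return np.array(target),y0+dy
def st():
    p,R,y,o=tool(); print('t',round(o['time_s'],2),'p',p.round(1),'yaw',round(y,1),'x',R[:,0].round(3),'F',np.round(o['contact_force'],1),'w',round(o['grip_width'],1),'q',np.round(o['joints'],2))
E
python3 - <<'E'
from h import *
st(); f=load('top')
px=np.array([(450,184),(550,192),(450,313),(550,320)])/5+[110,180]
w=onz(f,px,25)[:,:2]; u=np.array([.0576,.9983]); ux=np.array([.9983,-.0576]); O=np.array([542.8,142.5])
print('bed edges vise frame',[( (a-O)@ux,(a-O)@u) for a in w])
px=np.array([(695,187),(683,362),(57,320),(420,200),(408,295),(605,200),(598,300)])/5+[110,180]
for z in (8,41,55): print(z,[(round((a[:2]-O)@ux,1),round((a[:2]-O)@u,1)) for a in onz(f,px,z)])
r=plan((454.6,-220.5,90),-22); print(r)
E
```

```text
t 0.1 p [ 171.3 -548.2  230.2] yaw -72.7 x [-0.     0.002 -1.   ] F [0.6 0.  0.5] w 85.4 q [-1.42  0.21  1.54  0.    1.39 -0.15]
bed edges vise frame [(np.float64(33.439013979534764), np.float64(-36.64856350645021)), (np.float64(33.04754163193259), np.float64(-85.53901038417868)), (np.float64(-29.771145067013684), np.float64(-42.84059747935948)), (np.float64(-29.64289282487647), np.float64(-91.21909412478558))]
8 [(np.float64(44.1), np.float64(-154.8)), (np.float64(-43.0), np.float64(-156.0)), (np.float64(-44.8), np.float64(150.7)), (np.float64(27.7), np.float64(-20.3)), (np.float64(-19.9), np.float64(-19.2)), (np.float64(34.4), np.float64(-111.2)), (np.float64(-15.6), np.float64(-112.0))]
41 [(np.float64(37.5), np.float64(-156.5)), (np.float64(-47.5), np.float64(-157.5)), (np.float64(-49.2), np.float64(141.4)), (np.float64(21.4), np.float64(-25.3)), (np.float64(-24.9), np.float64(-24.2)), (np.float64(27.9), np.float64(-113.9)), (np.float64(-20.7), np.float64(-114.7))]
55 [(np.float64(34.6), np.float64(-157.1)), (np.float64(-49.3), np.float64(-158.2)), (np.float64(-51.1), np.float64(
[... 419 characters left out ...]
64(0.0127), np.float64(-0.0122), np.float64(-0.0375), np.float64(-4.6)]
[np.float64(0.0127), np.float64(-0.0091), np.float64(-0.0383), np.float64(-4.6)]
[np.float64(0.0127), np.float64(-0.006), np.float64(-0.0389), np.float64(-4.6)]
[np.float64(0.0127), np.float64(-0.0029), np.float64(-0.0393), np.float64(-4.6)]
[np.float64(0.0127), np.float64(0.0003), np.float64(-0.0394), np.float64(-4.6)]
[np.float64(0.0127), np.float64(0.0035), np.float64(-0.0392), np.float64(-4.6)]
[np.float64(0.0127), np.float64(0.0066), np.float64(-0.0388), np.float64(-4.6)]
[np.float64(0.0127), np.float64(0.0097), np.float64(-0.0382), np.float64(-4.6)]
(array([ 454.6, -220.5,   90. ]), np.float64(-22.000000000000014))
```

Request:
apply_moves --rows '[[[1,0.0127,-0.0208,-0.0335,-4.6],[1,0.0127,-0.018,-0.035,-4.6],[1,0.0127,-0.0151,-0.0364,-4.6],[1,0.0127,-0.0122,-0.0375,-4.6],[1,0.0127,-0.0091,-0.0383,-4.6],[1,0.0127,-0.006,-0.0389,-4.6],[1,0.0127,-0.0029,-0.0393,-4.6],[1,0.0127,0.0003,-0.0394,-4.6],[1,0.0127,0.0035,-0.0392,-4.6],[1,0.0127,0.0066,-0.0388,-4.6],[1,0.0127,0.0097,-0.0382,-4.6],[1,0,0,0,0]]]' --newtons 40

```text
time_s: 1.6
eef_pos: [455.0, -218.5, 90.0]
tcp_rot: [-0.395, -0.585, -0.398, 0.586]
contact_force: [-0.9, -0.4, -0.1]
grip_width: 85.3
```

```bash
python3 - <<'E'
from h import *
st(); f=grab('scene'); save(f,'s1',(300,170,440,275),5.5); print(proj(f,[454.6,-220.5,21]))
E
```

```text
t 1.6 p [ 455.  -218.5   90. ] yaw -21.8 x [-0.003  0.002 -1.   ] F [-0.9 -0.4 -0.1] w 85.3 q [-0.62  0.23  1.84  0.    1.08 -0.24]
[[361.64988499 219.06198413]]
```

View pics/s1.png

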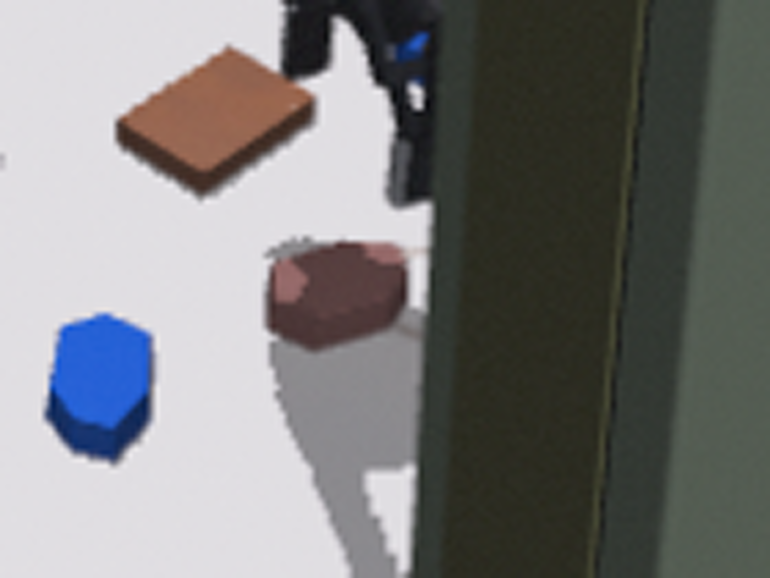

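Request:
apply_moves --rows '[[[1,0.03,0,0.002,0],[1,0.03,0,0,0],[1,0.03,0,0,0],[1,0,0,0,0],[0,0,0,0,0],[0,0,0,0,0],[0,0,0,0,0],[0,0,0,0,0],[0,0,0,0,0],[0,0,0,0,0]]]' --newtons 40

```text
time_s: 2.9
eef_pos: [455.1, -224.0, 3.5]
tcp_rot: [0.396, 0.586, 0.394, -0.586]
contact_force: [-1.8, 0.2, 5.7]
grip_width: 42.7
```

```bash
python3 - <<'E'
from h import *
st()
O=np.array([542.7,141]);u=np.array([.0576,.9983]); bm=O-65.5*u; print(bm)
p,R,y,o=tool(); a=plan((p[0],p[1],115)); print()
a=plan((*(bm-3*u),115),-3.3,frm=(a[0],y)); print(a)
E
```

```text
t 2.9 p [ 455.1 -224.     3.5] yaw -22.0 x [ 0.001 -0.002 -1.   ] F [-1.8  0.2  5.7] w 42.7 q [-0.63  0.38  1.87 -0.    0.89 -0.24]
[538.9272   75.61135]
[np.float64(-0.0372), np.float64(0.0), np.float64(0.0), 0.0]
[np.float64(-0.0372), np.float64(0.0), np.float64(0.0), 0.0]
[np.float64(-0.0372), np.float64(0.0), np.float64(0.0), 0.0]

[np.float64(0.0), np.float64(-0.0048), np.float64(-0.0438), np.float64(-2.7)]
[np.float64(0.0), np.float64(-0.0028), np.float64(-0.0439), np.float64(-2.7)]
[np.float64(0.0), np.float64(-0.0007), np.float64(-0.044), np.float64(-2.7)]
[np.float64(0.0), np.float64(0.0013), np.float64(-0.044), np.float64(-2.7)]
[np.float64(0.0), np.float64(0.0034), np.float64(-0.0439), np.float64(-2.7)]
[np.float64(0.0), np.float64(0.0054), np.float64(-0.0437), np.float64(-2.7)]
[np.float64(0.0), np.float64(0.0075), np.float64(-0.0434), np.float64(-2.7)]
(array([538.7544 ,  72.61645, 115.     ]), np.float64(-3.2999999999999936))
```

Request:
apply_moves --rows '[[[0,-0.004,0,0,0],[0,0,0,0,0],[0,0,0,0,0]]]' --newtons 40

```text
time_s: 3.28
eef_pos: [454.2, -222.9, 5.6]
tcp_rot: [-0.395, -0.586, -0.395, 0.586]
contact_force: [-0.1, 0.3, -1.8]
grip_width: 42.6
```

```bash
python3 - <<'E'
from h import *
st(); f=grab('scene'); save(f,'s2',(300,150,440,255),5.5)
f=grab('top'); save(f,'t2',(290,215,400,300),7)
E
```

```text
t 3.27 p [ 454.2 -222.9    5.6] yaw -22.0 x [-0.  0. -1.] F [-0.1  0.3 -1.8] w 42.6 q [-0.63  0.37  1.87  0.    0.9  -0.24]
```

View pics/s2.png

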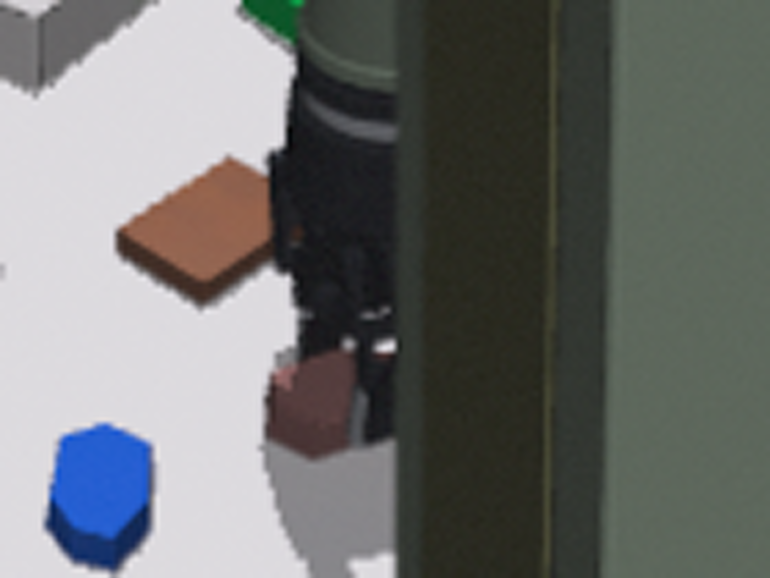

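The grip holds, but it reads 42.6 mm where I expected 48. I'll check the initial outline of the piece and the current top view side by side.

```bash
python3 - <<'E'
import cv2,numpy as np
a=cv2.imread('pics/top0.png')[345:410,430:510]; b=cv2.imread('pics/t2.png')
cv2.imwrite('pics/cmp.png',np.hstack([cv2.resize(a,(400,325),interpolation=2),cv2.resize(b,(400,325))]))
E
```

```text
(no output)
```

View pics/cmp.png

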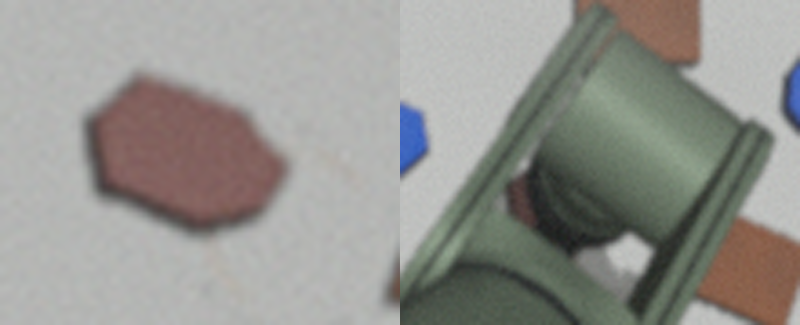

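```bash
python3 - <<'E'
from h import *
f=load('top')
px=(np.array([(98,188),(90,120),(140,72),(240,112),(290,165),(260,212),(205,228)])/5+[430,345])/1.4
w=onz(f,px,21)[:,:2]; c=np.array([454.6,-220.5]); print(w.round(1))
for ang in (66,68,70,72):
    a=np.radians(ang); L=np.array([np.cos(a),np.sin(a)]);W=np.array([L[1],-L[0]]); q=np.c_[(w-c)@L,(w-c)@W]; print(ang,q.round(1).tolist(),(q.max(0)+q.min(0))/2,np.ptp(q,axis=0))
E
```

```text
[[ 441.3 -190.9]
 [ 464.7 -188.3]
 [ 481.5 -205.6]
 [ 468.2 -239.9]
 [ 450.1 -256.9]
 [ 433.9 -246.4]
 [ 428.1 -227.5]]
66 [[21.6, -24.2], [33.6, -3.9], [24.6, 18.5], [-12.2, 20.3], [-35.1, 10.7], [-32.1, -8.4], [-17.2, -21.3]] [-0.77302162 -1.93807154] [68.64631987 44.4445466 ]
68 [[22.5, -23.4], [33.7, -2.8], [23.9, 19.3], [-12.9, 19.8], [-35.4, 9.5], [-31.8, -9.5], [-16.4, -21.9]] [-0.89129223 -1.77311851] [69.11608061 43.23583502]
70 [[23.3, -22.6], [33.7, -1.6], [23.2, 20.2], [-13.6, 19.4], [-35.8, 8.3], [-31.4, -10.6], [-15.6, -22.5]] [-1.00847694 -1.21135801] [69.50163405 42.76374161]
72 [[24.0, -21.8], [33.8, -0.4], [22.5, 21.0], [-14.3, 18.9], [-36.0, 7.0], [-31.1, -11.7], [-14.8, -23.0]] [-1.12443298 -1.01166939] [69.80251046 43.96224126]
```

Request:
apply_moves --rows '[[[0,-0.036,0,0,0],[0,-0.036,0,0,0],[0,-0.036,0,0,0],[0,0,-0.0048,-0.0435,-2.7],[0,0,-0.0028,-0.0435,-2.7],[0,0,-0.0007,-0.0435,-2.7],[0,0,0.0013,-0.0435,-2.7],[0,0,0.0034,-0.0435,-2.7],[0,0,0.0054,-0.0435,-2.7],[0,0,0.0075,-0.043,-2.7],[0,0,0,0,0],[0,0,0,0,0]]]'

```text
time_s: 4.88
eef_pos: [536.4, 70.8, 113.1]
tcp_rot: [-0.486, -0.513, -0.486, 0.514]
contact_force: [0.8, 0.6, -2.6]
grip_width: 42.9
```

```bash
python3 - <<'E'
from h import *
st()
O=np.array([542.7,141]);u=np.array([.0576,.9983]); bm=O-65.5*u; p,R,y,o=tool()
plan((*(bm-5*u),p[2]),-3.3)
f=grab('scene'); save(f,'s3',(140,170,320,305),4.4)
print(proj(f,[list(bm)+[25],list(bm+36*u)+[25],list(bm-36*u)+[25]]))
E
```

```text
t 4.88 p [536.4  70.8 113.1] yaw -3.1 x [-0.001 -0.001 -1.   ] F [ 0.8  0.6 -2.6] w 42.9 q [-0.03  0.26  1.73 -0.    1.14  0.03]
[np.float64(0.0), np.float64(0.0022), np.float64(0.0001), np.float64(0.2)]
[[246.00397076 263.41701083]
 [232.54115418 271.65141887]
 [259.01380507 255.45265032]]
```

View pics/s3.png

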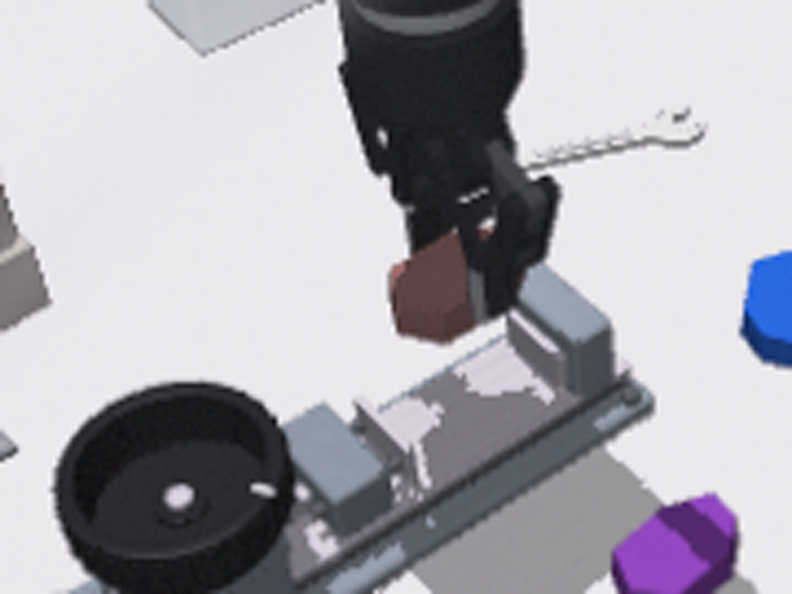

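```bash
python3 - <<'E'
from h import *
f=load('scene'); p,R,y,o=tool();u=np.array([.0576,.9983]); ux=np.array([.9983,-.0576])
for nm,q,z in (('vertex bot',(443,342),109),('left bot',(397,333),109),('left top',(390,268),130),('vertex top',(443,308),130),('fingerleft bottom',(472,320),111)):
    w=onz(f,[np.array(q)/4.4+[140,170]],z)[0,:2]; print(nm,((w-p[:2])@u).round(1),((w-p[:2])@ux).round(1))
O=np.array([542.7,141])
for nm,q,z in (('fixed face top far',(520,308),55),('pad top left',(357,402),53),('pad top right',(405,462),53),('jaw near top corner',(565,350),56)):
    w=onz(f,[np.array(q)/4.4+[140,170]],z)[0,:2]; print(nm,((w-O)@u).round(1),((w-O)@ux).round(1))
E
```

```text
vertex bot 27.1 -21.4
left bot 39.8 -2.7
left top 28.5 15.7
vertex top 24.9 -21.7
fingerleft bottom 9.7 -20.5
fixed face top far -113.0 15.1
pad top left -15.9 18.0
pad top right -12.3 -28.3
jaw near top corner -111.8 -23.5
```

Request:
apply_moves --rows '[[[0,0.025,0.001,0,0],[0,0.025,0,0,0],[0,0.022,0,0,0],[0,0.005,0,0,0],[0,0.003,0,0,0],[0,0.002,0,0,0],[0,0.001,0,0,0],[0,0,0,0,0],[0,0,0,0,0]]]'

```text
time_s: 6.05
eef_pos: [538.2, 71.1, 30.9]
tcp_rot: [0.486, 0.514, 0.486, -0.513]
contact_force: [-0.4, 0.5, -1.2]
grip_width: 42.6
```

Request:
apply_moves --rows '[[[0,0.001,0,0,0],[0,0.001,0,0,0],[0,0,0,0,0],[0,0,0,0,0]]]'

```text
time_s: 6.55
eef_pos: [537.9, 71.0, 28.6]
tcp_rot: [0.486, 0.514, 0.486, -0.514]
contact_force: [-0.6, 0.1, -0.8]
grip_width: 42.5
```

Request:
apply_moves --rows '[[[0,0.001,0,0,0],[0,0.001,0,0,0],[0,0,0,0,0],[0,0,0,0,0]]]'

```text
time_s: 7.05
eef_pos: [538.0, 71.0, 28.5]
tcp_rot: [-0.486, -0.513, -0.486, 0.514]
contact_force: [-6.0, -1.0, 12.3]
grip_width: 42.2
```

Request:
apply_moves --rows '[[[0,-0.0015,0,0,0],[1,0,0,0,0],[1,0,0,0,0],[1,0,0,0,0],[1,0,0,0,0],[1,0,0,0,0],[1,-0.03,0,0,0],[1,-0.04,0,0,0],[1,-0.05,0,0,0],[1,-0.05,0,0,0],[1,0,0,0,0]]]'

```text
time_s: 8.43
eef_pos: [541.7, 70.9, 203.8]
tcp_rot: [0.489, 0.516, 0.483, -0.511]
contact_force: [-0.0, -0.9, 0.0]
grip_width: 85.5
```

```bash
python3 - <<'E'
from h import *
st(); f=grab('scene'); save(f,'s4',(140,200,300,320),5)
f=grab('top'); P=cloud(f)
E
```

```text
t 8.43 p [541.7  70.9 203.8] yaw -3.1 x [ 0.012 -0.    -1.   ] F [-0.  -0.9  0. ] w 85.5 q [-0.03  0.16  1.65  0.    1.32  0.03]
```

View pics/s4.png

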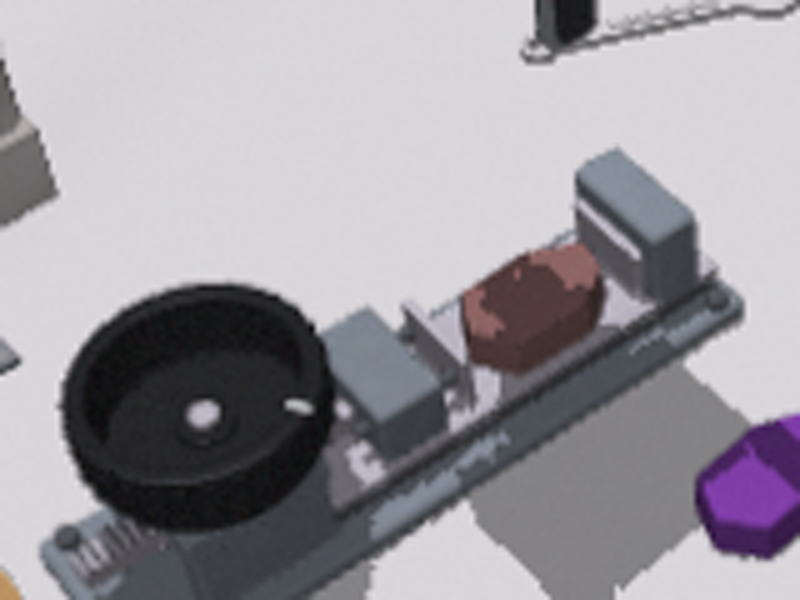

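The piece lies flat on the bed, between the pad (about 440,340) and the fixed jaw (about 610,240), and is let go. Next I get the wheel centre and plan the move there.

```bash
cat >> h.py <<'E'
def wheel(f):
    Q=cloud(f).reshape(-1,3); q=Q[(Q[:,2]>97)&(Q[:,2]<110)&(np.hypot(Q[:,0]-547,Q[:,1]-227)<62)]
    A=np.c_[2*q[:,:2],np.ones(len(q))]; s=np.linalg.lstsq(A,(q[:,:2]**2).sum(1),rcond=None)[0]
    return len(q),s[:2].round(1),round(float(np.sqrt(s[2]+s[:2]@s[:2])),1),cv2.minEnclosingCircle(q[:,:2].astype(np.float32))
E
python3 - <<'E'
from h import *
for n in('top','scene'): print(wheel(load(n)))
p,R,y,o=tool(); a=np.radians(160)
plan((547.5+46.5*np.cos(a),226.5+46.5*np.sin(a),140),159.9,n=17,frm=(p,y-.0)) if 0 else None
# go the +153..163 way explicitly
t=np.array([547.5+46.5*np.cos(a),226.5+46.5*np.sin(a),140]); n=16; d=(t-p)/n; dy=160-y
for i in range(n):
    b=np.radians(y+dy*i/n); Y=np.array([np.cos(b),np.sin(b),0]);X=np.array([0,0,-1.]);print([.35]+[round(float(v),4) for v in(d@X/1000,d@Y/1000,d@np.cross(X,Y)/1000,-dy/n)],end=',')
E
```

```text
(328, array([547.3, 226.1]), 45.9, ((547.4164428710938, 226.26243591308594), 51.740234375))
(742, array([547. , 228.9]), 46.3, ((547.7863159179688, 229.1894989013672), 52.10451126098633))
[0.35, 0.0037, -0.0027, -0.0106, -10.197],[0.35, 0.0037, -0.0008, -0.0109, -10.197],[0.35, 0.0037, 0.0011, -0.0109, -10.197],[0.35, 0.0037, 0.003, -0.0105, -10.197],[0.35, 0.0037, 0.0048, -0.0098, -10.197],[0.35, 0.0037, 0.0065, -0.0088, -10.197],[0.35, 0.0037, 0.008, -0.0075, -10.197],[0.35, 0.0037, 0.0092, -0.006, -10.197],[0.35, 0.0037, 0.0101, -0.0042, -10.197],[0.35, 0.0037, 0.0107, -0.0024, -10.197],[0.35, 0.0037, 0.0109, -0.0005, -10.197],[0.35, 0.0037, 0.0108, 0.0015, -10.197],[0.35, 0.0037, 0.0104, 0.0034, -10.197],[0.35, 0.0037, 0.0096, 0.0051, -10.197],[0.35, 0.0037, 0.0086, 0.0068, -10.197],[0.35, 0.0037, 0.0072, 0.0082, -10.197],
```

Request:
apply_moves --rows '[[[0.35,0.0037,-0.0027,-0.0106,-10.2],[0.35,0.0037,-0.0008,-0.0109,-10.2],[0.35,0.0037,0.0011,-0.0109,-10.2],[0.35,0.0037,0.003,-0.0105,-10.2],[0.35,0.0037,0.0048,-0.0098,-10.2],[0.35,0.0037,0.0065,-0.0088,-10.2],[0.35,0.0037,0.008,-0.0075,-10.2],[0.35,0.0037,0.0092,-0.006,-10.2],[0.35,0.0037,0.0101,-0.0042,-10.2],[0.35,0.0037,0.0107,-0.0024,-10.2]]]'

```text
time_s: 9.78
eef_pos: [514.5, 178.3, 158.3]
tcp_rot: [0.703, -0.057, 0.707, 0.056]
contact_force: [0.6, 0.1, -0.8]
grip_width: 29.9
```

Request:
apply_moves --rows '[[[0.35,0.0037,0.0109,-0.0005,-10.2],[0.35,0.0037,0.0108,0.0015,-10.2],[0.35,0.0037,0.0104,0.0034,-10.2],[0.35,0.0037,0.0096,0.0051,-10.2],[0.35,0.0037,0.0086,0.0068,-10.2],[0.35,0.0037,0.0072,0.0082,-10.2],[0.35,0,0,0,0],[0.35,0,0,0,0]]]'

```text
time_s: 10.78
eef_pos: [502.8, 242.0, 137.7]
tcp_rot: [0.579, -0.405, 0.58, 0.405]
contact_force: [0.4, 0.8, -0.1]
grip_width: 30.0
```

```bash
python3 - <<'E'
from h import *
st(); a=np.radians(160); plan((547.3+46.5*np.cos(a),227.5+46.5*np.sin(a),86))
E
```

```text
t 10.78 p [502.8 242.  137.7] yaw 159.9 x [-0.002 -0.001 -1.   ] F [ 0.4  0.8 -0.1] w 30.0 q [ 0.29  0.27  1.67 -0.    1.2  -2.5 ]
[np.float64(0.0258), np.float64(-0.0001), np.float64(0.0008), 0.0]
[np.float64(0.0258), np.float64(-0.0001), np.float64(0.0008), 0.0]
```

Request:
apply_moves --rows '[[[0.35,0.0258,0,0.0015,0],[0.35,0.0258,0,0,0],[0.35,0,0,0,0],[0,0,0,0,0],[0,0,0,0,0],[0,0,0,0,0],[0,0,0,0,0]]]' --newtons 40

```text
time_s: 11.65
eef_pos: [507.1, 242.7, 88.2]
tcp_rot: [0.581, -0.407, 0.578, 0.404]
contact_force: [6.0, -2.5, -8.3]
grip_width: 10.1
```

```bash
python3 - <<'E'
from h import *
st(); r=46.5
for k in (5,9): 
    a=np.radians(k); print(k,'Z chord',2*r*np.sin(a/2))
    # chord in tool axes at start: radial Y out, tangential; Z=XxY
    X=np.array([0,0,-1.]);Y=np.array([1.,0,0]);Z=np.cross(X,Y); d=r*np.array([np.cos(-a)-1,np.sin(-a),0]); print((d@Y).round(2),(d@Z).round(2))
E
```

```text
t 11.65 p [507.1 242.7  88.2] yaw 160.0 x [ 0.006 -0.001 -1.   ] F [ 6.  -2.5 -8.3] w 10.1 q [ 0.29  0.34  1.7  -0.    1.1  -2.5 ]
5 Z chord 4.056603024976248
-0.18 4.05
9 Z chord 7.29669590268958
-0.57 7.27
```

Request:
apply_moves --rows '[[[0,0,-0.003,0,0],[0,0,-0.0003,0.0049,6],[0,0,-0.0003,0.0049,6],[0,0,-0.0003,0.0049,6],[0,0,-0.0003,0.0049,6],[0,0,-0.0003,0.0049,6],[0,0,-0.0003,0.0049,6],[0,0,-0.0003,0.0049,6],[0,0,-0.0003,0.0049,6],[0,0,-0.0003,0.0049,6],[0,0,-0.0003,0.0049,6],[0,0,0,0,0]]]'

```text
time_s: 13.15
eef_pos: [542.4, 272.1, 88.1]
tcp_rot: [0.704, -0.062, 0.705, 0.062]
contact_force: [-4.0, -4.1, 2.4]
grip_width: 10.0
```

```bash
python3 - <<'E'
from h import *
st(); grab('scene')
E
```

```text
t 13.15 p [542.4 272.1  88.1] yaw 100.1 x [-0.002 -0.001 -1.   ] F [-4.  -4.1  2.4] w 10.0 q [ 0.32  0.42  1.58 -0.    1.14 -1.42]
```

Request:
apply_moves --rows '[[[0,0,-0.0004,0.0057,7],[0,0,-0.0004,0.0057,7],[0,0,-0.0004,0.0057,7],[0,0,-0.0004,0.0057,7],[0,0,-0.0004,0.0057,7],[0,0,-0.0004,0.0057,7],[0,0,-0.0004,0.0057,7],[0,0,-0.0004,0.0057,7],[0,0,-0.0004,0.0057,7],[0,0,-0.0004,0.0057,7],[0,0,-0.0004,0.0057,7],[0,0,0,0,0]]]'

```text
time_s: 14.7
eef_pos: [592.0, 244.7, 88.1]
tcp_rot: [0.588, 0.389, 0.591, -0.391]
contact_force: [-7.4, -1.5, 4.2]
grip_width: 9.6
```

```bash
python3 - <<'E'
from h import *
st(); f=grab('scene'); p=tool(); 
save(f,'s5',(140,200,300,320),5)
E
```

```text
t 14.7 p [592.  244.7  88.1] yaw 23.1 x [-0.005  0.    -1.   ] F [-7.4 -1.5  4.2] w 9.6 q [ 0.26  0.49  1.48  0.    1.18 -0.15]
```

View pics/s5.png

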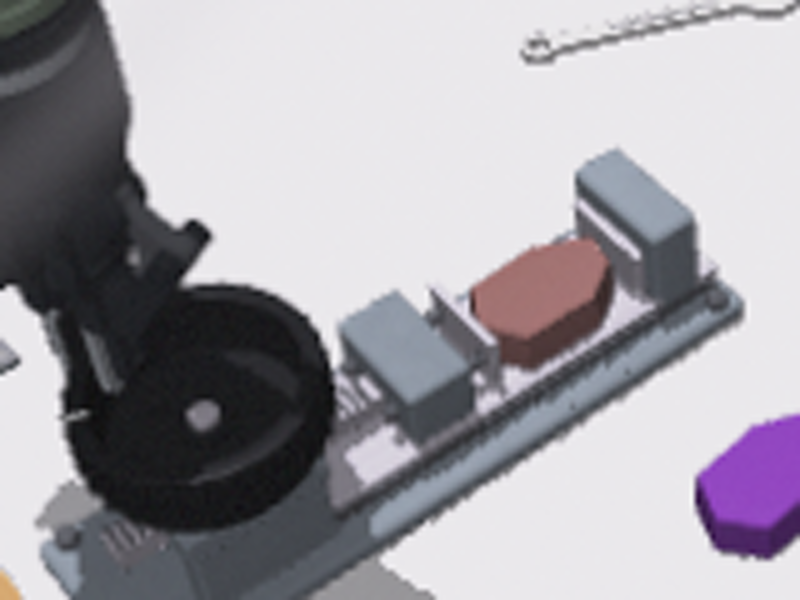

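The wheel has turned 137°. The pad is at about (465,330), at or near the piece's end. From here I track the piece's centroid against wheel angle to find where it seats.

```bash
cat > trk.py <<'E'
from h import *
F=[grab('scene')for _ in range(2)]; im=np.mean([f['img'].astype(float) for f in F],0)
c=im[240:280,228:268]; r=np.clip((c[...,0]-c[...,2])/c.sum(2)-.03,0,.05)
v,u=np.mgrid[240:280,228:268]; k=np.array([(u*r).sum(),(v*r).sum()])/r.sum()
p,R,y,o=tool(); th=160-np.degrees(np.arctan2(p[1]-226.5,p[0]-550.6))
print('theta',round(th%360,1),'mm',round(np.radians(th%360)*6,2),'cent',k.round(2),'sum',r.sum().round(2),'red left',u[r>.025].min(),'Tz',np.round(o['wrist_torque'],2),'yaw',round(y,1))
np.save(f'trk_{round(th%360)}.npy',im)
E
python3 trk.py
```

```text
theta 136.1 mm 14.26 cent [248.4  259.46] sum 24.76 red left 234 Tz [-0.23  1.19 -0.25] yaw 23.1
```

Request:
apply_moves --rows '[[[0,0,-0.0003,0.0049,6],[0,0,-0.0003,0.0049,6],[0,0,0,0,0],[0,0,0,0,0]]]'

```text
time_s: 15.35
eef_pos: [594.7, 235.8, 88.1]
tcp_rot: [0.545, 0.448, 0.548, -0.45]
contact_force: [-6.8, -0.4, 3.9]
grip_width: 10.1
```

```bash
python3 trk.py
```

```text
theta 148.1 mm 15.51 cent [248.79 259.28] sum 24.4 red left 235 Tz [-0.08  1.2  -0.17] yaw 11.1
```

Request:
apply_moves --rows '[[[0,0,-0.0003,0.0049,6],[0,0,-0.0003,0.0049,6],[0,0,0,0,0],[0,0,0,0,0]]]'

```text
time_s: 15.95
eef_pos: [595.5, 226.4, 88.1]
tcp_rot: [-0.495, -0.503, -0.498, 0.505]
contact_force: [-6.5, 1.2, 4.0]
grip_width: 9.9
```

```bash
python3 trk.py
```

```text
theta 160.1 mm 16.77 cent [248.88 259.24] sum 24.42 red left 235 Tz [ 0.05  1.19 -0.15] yaw -0.9
```

Request:
apply_moves --rows '[[[0,0,-0.0003,0.0049,6],[0,0,-0.0003,0.0049,6],[0,0,-0.0003,0.0049,6],[0,0,0,0,0],[0,0,0,0,0]]]'

```text
time_s: 16.68
eef_pos: [593.1, 212.4, 88.1]
tcp_rot: [-0.41, -0.575, -0.413, 0.576]
contact_force: [-7.4, 2.7, 2.3]
grip_width: 10.1
```

```bash
python3 trk.py
```

```text
theta 178.3 mm 18.67 cent [248.96 259.21] sum 24.43 red left 235 Tz [ 0.31  1.01 -0.08] yaw -18.9
```

Request:
apply_moves --rows '[[[0,0,-0.0003,0.0049,6],[0,0,-0.0003,0.0049,6],[0,0,0,0,0],[0,0,0,0,0]]]'

```text
time_s: 17.27
eef_pos: [589.2, 203.9, 88.1]
tcp_rot: [-0.348, -0.615, -0.35, 0.615]
contact_force: [-5.6, 3.0, 1.8]
grip_width: 10.0
```

```bash
python3 trk.py; python3 - <<'E'
from h import *
save(load('scene'),'s6',(190,235,280,303),8)
E
```

```text
theta 190.4 mm 19.94 cent [248.97 259.17] sum 24.46 red left 235 Tz [ 0.49  0.96 -0.07] yaw -30.9
```

View pics/s6.png

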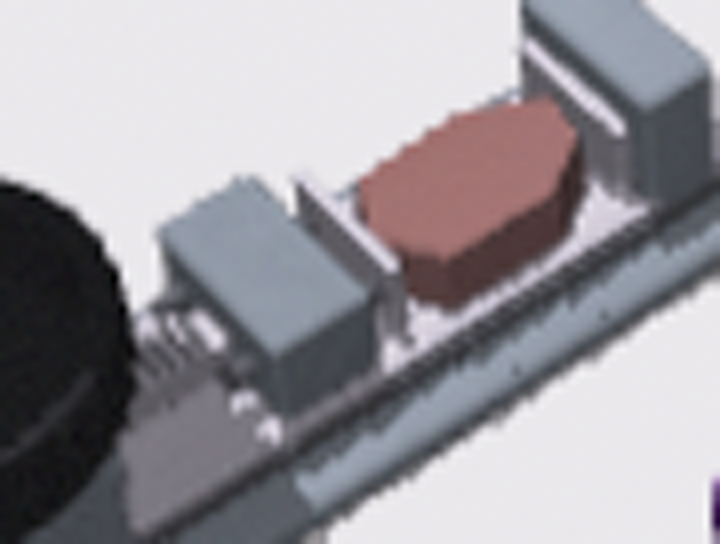

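Request:
apply_moves --rows '[[[0,0,-0.0003,0.0049,6],[0,0,-0.0003,0.0049,6],[0,0,-0.0002,0.004,5],[0,0,0,0,0],[0,0,0,0,0]]]'

```text
time_s: 18.0
eef_pos: [580.8, 193.6, 88.1]
tcp_rot: [-0.253, -0.66, -0.256, 0.66]
contact_force: [-4.7, 3.5, 1.3]
grip_width: 10.0
```

```bash
python3 trk.py; python3 - <<'E'
from h import *
import glob
# shift of jaw body top and pad between frames (template, subpixel)
def sh(a,b,box,s=8):
    u0,v0,u1,v1=box; A=np.load(a).mean(2).astype(np.float32);B=np.load(b).mean(2).astype(np.float32)
    t=cv2.resize(A[v0:v1,u0:u1],None,fx=s,fy=s,interpolation=2); m=5
    S=cv2.resize(B[v0-m:v1+m,u0-m:u1+m],None,fx=s,fy=s,interpolation=2)
    r=cv2.matchTemplate(S,t,cv2.TM_CCOEFF_NORMED); _,mx,_,l=cv2.minMaxLoc(r); return (np.array(l)/s-m).round(2),round(mx,3)
L=sorted(glob.glob('trk_*.npy'),key=lambda x:int(x[4:-4]))
for b in L: print(b,'jaw',sh(L[0],b,(206,257,234,290)),'pad',sh(L[0],b,(225,256,240,268)))
E
```

```text
theta 207.4 mm 21.72 cent [249.05 259.13] sum 24.34 red left 235 Tz [ 0.62  0.74 -0.02] yaw -47.8
trk_136.npy jaw (array([0., 0.]), 0.998) pad (array([0., 0.]), 0.999)
trk_148.npy jaw (array([ 0.25, -0.25]), 0.977) pad (array([ 0.25, -0.25]), 0.972)
trk_160.npy jaw (array([ 0.62, -0.5 ]), 0.95) pad (array([ 0.5 , -0.25]), 0.972)
trk_178.npy jaw (array([ 1.25, -0.88]), 0.904) pad (array([ 0.62, -0.38]), 0.964)
trk_190.npy jaw (array([ 2.  , -1.12]), 0.848) pad (array([ 0.62, -0.38]), 0.953)
trk_207.npy jaw (array([ 2.75, -1.75]), 0.789) pad (array([ 0.62, -0.62]), 0.919)
```

Jaw travel since 136° is about 7.5 mm and pad travel about 1.8 mm, so the pad is pressed back about 5.7 mm. Now I release and retreat.

Request:
apply_moves --rows '[[[0.3,0,0,0,0],[0.3,0,0,0,0],[0.3,0,0,0,0],[0.3,-0.03,0,0,0],[0.3,-0.04,0,0,0],[0.3,-0.05,0,0,0],[0.3,0,0,0,0],[0.3,0,0,0,0],[0.3,0,0,0,0],[0.3,0,0,0,0]]]'

```text
time_s: 19.35
eef_pos: [581.0, 191.3, 205.4]
tcp_rot: [-0.253, -0.659, -0.254, 0.661]
contact_force: [1.2, -0.0, -0.5]
grip_width: 25.5
```

```bash
python3 trk.py; python3 - <<'E'
from h import *
st(); save(load('scene'),'s7',(140,200,300,320),5)
E
```

```text
theta 208.7 mm 21.86 cent [249.05 259.14] sum 24.33 red left 235 Tz [ 0.02 -0.03  0.03] yaw -48.0
t 19.45 p [581.4 191.4 206.1] yaw -48.0 x [-0.002 -0.    -1.   ] F [ 0.  -0.1  0.8] w 25.3 q [0.18 0.31 1.47 0.   1.37 1.01]
```

View pics/s7.png

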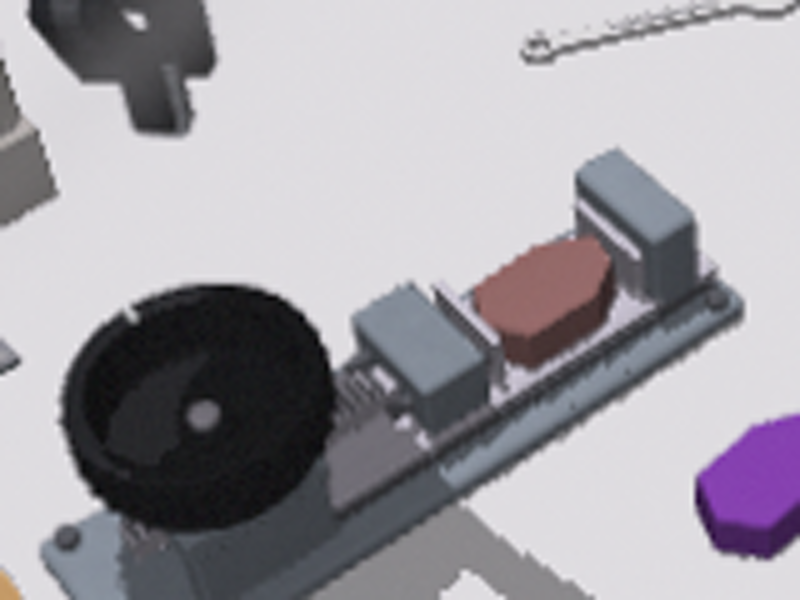

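```bash
python3 - <<'E'
from h import *
f=grab('top'); im=f['img'].astype(int); s=(slice(195,260),slice(170,245)); m=(im[s][...,0]>im[s][...,2]+14)
v,u=np.nonzero(m); w=onz(f,np.c_[u+170,v+195],46)[:,:2]; O=np.array([545.5,141.6]);a=np.array([.0576,.9983]);b=np.array([.9983,-.0576])
c=w-w.mean(0);e,V=np.linalg.eigh(c.T@c); print(len(u),(w.mean(0)-O)@b,(w.mean(0)-O)@a+65.5,np.degrees(np.arctan2(V[1,1],V[0,1]))%180, cv2.minAreaRect(w.astype(np.float32)))
E
```

```text
399 -5.408405977101317 -8.239971201030087 89.00827086606797 ((535.8446044921875, 67.77859497070312), (38.70002746582031, 64.43567657470703), 0.8977921605110168)
```

```bash
python3 -c "
from station import *
print(close_job())"
```

```text
the job is handed in; nothing more can be done
None
```

I laid the cut-cornered specimen flat on the vise bed and clamped it with the sprung pad. The job was handed in at about 19.5 s, with no verdict reported.

- **Cranking:** I turned the handwheel about 207° clockwise in one pinch. Tracking the piece in the images, it stopped sliding (seated on the fixed jaw) at about 150°. That leaves about 57° of turn after contact.
- **Pad:** the wheel angle gives about 6 mm of pad compression, and the image shift between jaw and pad gives about 5.7 mm. Half way is 6 mm and the allowed range is 3.5 to 8.5 mm. The holding force was not measured.
- **Specimen at the end:** it reads about 5 mm off the bed's centre line, against an allowed 14 mm. It is about 2° off lengthwise and sits 8 mm toward the fixed jaw, which fits it being seated there. Its position did not change when I let go of the wheel.
- **Gripper:** clear of everything, with near-zero force.
- **Left alone:** I never handled the spanner or the plain blocks, but did not re-measure where they lie at the end.

Two readings disagreed. The grip closed on 42.6 mm where 48 mm was listed, probably because the piece tapers, as its outline suggests. The wheel centre found by touch was about 3 mm from the camera estimate. Neither affected the result.

I viewed 10 pictures in all.

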